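# Set the packet conveyor's guide to the format mark

## Robot

A 6-joint arm with a two-finger parallel gripper is mounted at the origin on the work surface. World frame = base frame: x ahead of the robot, y to its left, z up, the work surface at z = 0. Lengths are in m, angles in degrees, forces in N, time in s.
With the tool pointing down it reaches from about 0.25 to 0.725 m from the base axis. Payload 9.7 kg.
Tool frame: the origin (TCP) lies at the very end of the fingers, on their centre line; the grasp point (between the pads) lies 19 mm behind it; z points along the fingers, y is the line along which they close (so a half turn about z gives the same grasp; the last joint's range is limited). The gripper opens to 85 mm and grips with 20 to 120 N. Pads are 22 mm wide; open, the fingers measure 114 mm over their backs; the gripper's body (76 mm by 85 mm) begins 54 mm behind the grasp point. The pads swing forward as they close: fully open they stand 13 mm farther back than shut.
Start: joints at [-77.063, 4.979, 10.078, 95.1, 0, 90], TCP at [0.123, -0.536, 0.231] pointing down, gripper open.
Joint ranges: [-179.16, 179.16], [-48.56, 103.87], [-65.8, 70.77], [-126.05, 130.52], [-82.76, 87.17], [-180, 180]. Speed limits (degrees/s): [127.2, 127.2, 147.25, 180, 180, 180].

## Interface

Orientations are given as [roll, pitch, yaw] about the fixed x, y, z axes, in that order (R = Rz(yaw) Ry(pitch) Rx(roll)).
In Python, from workcell import telemetry, optics, workorder gives the robot as it stands.
- The arm moves only by the shell command python3 -m handwheel 'ROWS' [FORCE]. ROWS is JSON, a list of rows, each an object of numbers: "tx", "ty", "tz": the shift along the tool's x, y, z in m; "ax", "ay", "az": the turn, a rotation vector about the tool's x, y, z in degrees; "jaw": the gripper command: -1 is shut, 1 is fully open, values between are in proportion. A call has exactly 10 rows; each row shifts and turns the commanded pose from where the row before left it, along the tool's axes as they then stand; what a row does not reach is not made up. A row lasts 1/8 s, in which the tool goes at most 62.5 mm and 10.7 degrees, less where a joint would pass 70% of its speed; a pose out of reach is approached as far as the arm can. A call is refused whole if a number of a shift passes 0.0625 or a number of a turn 10.7, either way. A call with a gripper value outside its range is refused whole. The fingers move at their own pace and stop on an object; FORCE is the grip in N (left out, the last holds). Time passes only in rows, so rows that do not move let the fingers close, or fill a call up. It gives the time, the measured TCP pose, the force, the opening and the grip force at its end, in the units of the state.
- telemetry.get_obs(): the state, without advancing time (a new reading comes with each control period).
- optics.camera(name): name is "scene" or "top" or "wrist"; returns a dict with "color" (384x512x3 uint8, red, green, blue), "K" (3x3 intrinsics, pixels), "extrinsics" (4x4, takes a point from camera to world coordinates); the wrist camera has in their place "mount" (4x4, takes a point from camera to tool coordinates, whose origin is the TCP and whose axes are the flange's). Camera axes: x right, y down, z forward; pixel columns grow to the right and rows downward; lengths in m; the calibration is good to about 2 mm. A picture is of the moment at which its call begins: read the wrist's pose just before it. There is no depth.
- workorder.job_done(): hands the job in; it is judged then, once.
The state is a dict: "time": time; "q": joint angles; "qd": joint speeds; "joint_efforts": joint torques, N m; "ee_pos": TCP position; "tcp_rot": TCP orientation; "wrist_force": force on the tool from outside, world axes, zero at the start; "torque": the same for the moment, N m; "opening": finger opening in m; "grasp_force": force on a finger pad.
Only numpy, scipy, OpenCV 4.12 (cv2) and the standard library are available. Lean on these libraries where they do the work, as an engineer would, in place of code of your own. Each camera call takes 0.05 s, during which the arm holds its last target. There are 200 camera calls.

## Task

The packing conveyor is being changed over to narrower noodle packets. With a fingertip on top of the black knurled adjuster wheel, roll it away from you, towards the belt, stroke after stroke, until the near guide rail has closed in so far that its yellow pointer stands level with the red mark on the scale; then take the hand away. Move the rail by the wheel alone (do not push on the rail, its racks or the pointer), and leave the jar, the tape roll and the noodle packet where they are.

Things in the scene. Friction and masses are not known exactly. Their poses are not given: they have to be found in the camera images.
- conveyor: Bench-top belt conveyor, fixed to the counter: 600 mm long along its y, green belt with top at z = 111 mm, 255 mm wide over the aluminium frames. Origin: centre of its underside, on the counter; +x points from the robot's side across the belt, z up; turned up to 0.25 rad. Two steel guide rails stand over the belt: far one fixed, near one moves. Blue print head at y = -245 mm is 213 mm high
- wheel_axle (a point): Centre of the adjuster wheel, at conveyor (-185, 0, 124) mm, axes parallel to the conveyor's. Black knurled wheel on the robot's side of the belt, 65 mm in diameter over 28 ridges (2 mm high, one white), 24 mm wide, its axle level along conveyor y; 10 mm shafts run from it both ways to black rack housings (44 x 36 mm, tops at z = 155 mm) at y = +-150 mm
- wheel_top (a point): Topmost point of the wheel's rim, at conveyor (-185, 0, 156.5) mm: the place for the fingertip; it does not turn with the wheel. Beside the wheel stand round-topped steel fork cheeks (y = +-17 to +-22 mm, 27 mm radius about the axle), so that the rim stands out 5.5 mm above them and the wheel cannot be pinched from its sides
- adjuster_wheel (a joint): Turn of the wheel, 0 to 8 rad. It grows as the top of the rim rolls towards conveyor +x (away from the robot, towards the belt). Drags with about 0.05 N m (under 2 N at the rim), stays where it is left, turns either way
- guide_rail (a joint): Travel of the near guide rail (400 mm long, top at z = 149 mm) towards conveyor +x, m, 0 to 0.080. The wheel drives it through pinions and racks (12 mm bars along x at y = +-150 mm, z = 140 mm): 0.010 m for each rad. The gap between the rails is 0.160 m minus this value; the near rail's lane face is at x = -80 mm + travel
- pointer_tip (a point): Tip (upper edge) of the yellow pointer, a 3 mm wide blade on the rack at the conveyor's -y side; it travels with the near rail along conveyor x over the white scale plate (110 x 32 mm, ticks each 10 mm). At conveyor (-153 mm + rail travel, -106, 146) mm
- gauge_mark (a point): Tip (upper edge) of the red mark, a 3 mm wide red line on a red clip fixed to the scale plate, at conveyor y = -105 mm, z = 144 mm; its axes are parallel to the conveyor's. The pointer is at the mark when both tips have the same conveyor x; it starts about 25 to 60 mm short of it, nearer the robot
- chilli_jar: Loose jar with red lid, 66 mm in diameter, 105 mm tall, on the counter beside the wheel; origin at the centre of its underside. To be left alone
- tape_roll: Loose roll of brown tape standing flat on the counter beside the wheel, 94 mm in diameter, 48 mm tall; origin at the centre of its underside. To be left alone
- noodle_packet: Loose navy and red noodle packet lying on the counter, 100 x 215 x 26 mm (long side along its y); origin at the centre of its underside. To be left alone

How it is judged (in metres and radians):
On the way:
1. a fingertip rolls the wheel towards the belt (contact force between the fingers and adjuster_wheel above 0.3 N and velocity of joint adjuster_wheel above 0.1 rad/s), for 0.1 s.
At the end, for the whole second after the job is handed in: The pointer's tip is within 3 mm of the red mark along the scale, the wheel is at rest, and the jar (upright), the tape roll and the packet are within 15 mm of where they stood (x of pointer_tip in the frame of gauge_mark between -0.003 and 0.003 m and velocity of joint adjuster_wheel between -0.05 and 0.05 rad/s and distance of each of chilli_jar, tape_roll, noodle_packet from where it was at the start of the episode below 0.015 m and angle between chilli_jar's own z axis and vertical below 0.1 rad); the robot touches nothing.
It fails at once if the robot pushes on the rail, its racks or the pointer (over 2 N) (contact force between any of the fingers, the arm and guide_rail above 2 N).
It fails at once if the jar, tape roll or packet is moved, lifted or carried (over 15 mm) (distance of any of chilli_jar, tape_roll, noodle_packet from where it was at the start of the episode above 0.015 m).
It also fails if it takes over 64 s, if anything falls off the work surface, if the arm or the gripper's body presses on something with over 40 N, if the wrist force passes 120 N, or if a joint passes its speed limit or range.

## Working session

There is one attempt and no reset: what is moved stays moved. The work goes in short steps, Python scripts to look and compute and a shell command to move; the robot and the scene stay as the last step left them, time stands still between calls to the robot, and variables do not carry over. Pictures are saved under pics/ and viewed, at most 10 in all, crops included, and the job is handed in when it is done.

```bash
ls; mkdir -p pics; python3 - <<'E'
from workcell import telemetry, optics
import cv2,numpy as np
o=telemetry.get_obs(); print(o)
for n in("scene","top"):
    c=optics.camera(n); cv2.imwrite(f"pics/{n}0.png",c["color"][:,:,::-1]); np.savez(f"{n}0.npz",**c); print(n,c["K"],c["extrinsics"])
c=optics.camera("wrist");print(c["mount"])
E
```

```text
pics
{'time': 0.0, 'q': array([-7.70642412e+01,  5.01051222e+00,  1.00316506e+01,  9.50981608e+01,
       -7.44286649e-04,  8.99996618e+01]), 'qd': array([-0.02500433,  0.01217948,  0.00364607, -0.0759062 , -0.0809755 ,
       -0.02900316]), 'joint_efforts': array([ 1.93387139e-03, -5.20400441e+01,  4.64797926e+01,  1.66661519e-02,
        1.80669863e-04, -3.25037286e-05]), 'ee_pos': array([ 0.12306554, -0.53581206,  0.23056359]), 'tcp_rot': array([-1.79922978e+02,  7.43831328e-04,  1.29360980e+01]), 'wrist_force': array([-0.6576314 , -0.33416155, -0.29927879]), 'torque': array([-0.02046014,  0.00245029,  0.03929593]), 'grasp_force': 0.0, 'opening': 0.08513826916912068}
scene [[430.51717982   0.         252.04615074]
 [  0.         430.51717982 187.32256454]
 [  0.           0.           1.        ]] [[ 0.78311627  0.44406495 -0.43535645  1.05176583]
 [ 0.62175668 -0.54542217  0.56207943 -0.50368377]
 [ 0.01214671 -0.71085933 -0.70322932  0.83771168]
 [ 0.          0.          0.          1.        ]]
top [[362.83610381   0.         259.54506192]
 [  0.         362.83610381 190.08564825]
 [  0.           0.           1.        ]] [[-0.01153399 -0.99365792  0.1118522   0.4964535 ]
 [-0.99980957  0.00969923 -0.01693383  0.09311685]
 [ 0.01574155 -0.11202621 -0.99358056  1.00154469]
 [ 0.          0.          0.          1.        ]]
[[-4.79176308e-05 -9.48476902e-01 -3.16846278e-01  8.16272115e-02]
 [ 9.99999998e-01 -3.65748513e-05 -4.17465189e-05 -2.20475882e-05]
 [ 2.80070034e-05 -3.16846280e-01  9.48476902e-01 -1.42468551e-01]
 [ 0.00000000e+00  0.00000000e+00  0.00000000e+00  1.00000000e+00]]
```

View pics/top0.png

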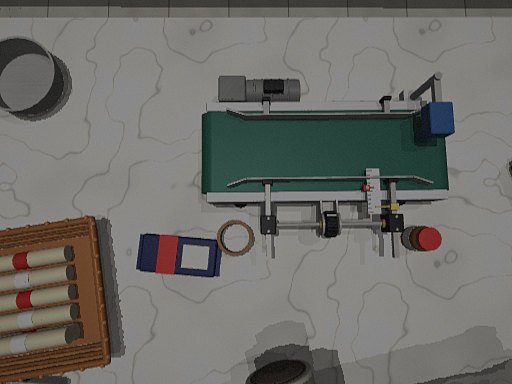

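View pics/scene0.png

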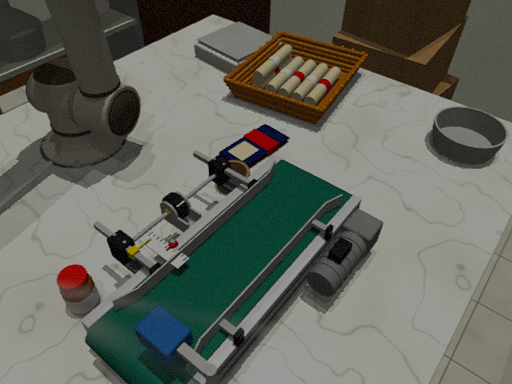

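The top view shows the wheel at about (330,224), the housings at about (268,224) and (393,222), the red mark at (367,188) and the yellow pointer at (396,207). The scene view shows the wheel at (175,206). I'll enlarge both.

```bash
python3 - <<'E'
import cv2
a=cv2.imread("pics/top0.png")[160:265,250:410]; cv2.imwrite("pics/topc.png",cv2.resize(a,None,fx=5,fy=5,interpolation=cv2.INTER_CUBIC))
a=cv2.imread("pics/scene0.png")[145:285,90:260]; a=cv2.convertScaleAbs(a,alpha=1.5);cv2.imwrite("pics/scenec.png",cv2.resize(a,None,fx=4,fy=4,interpolation=cv2.INTER_CUBIC))
E
```

```text
(no output)
```

View pics/topc.png

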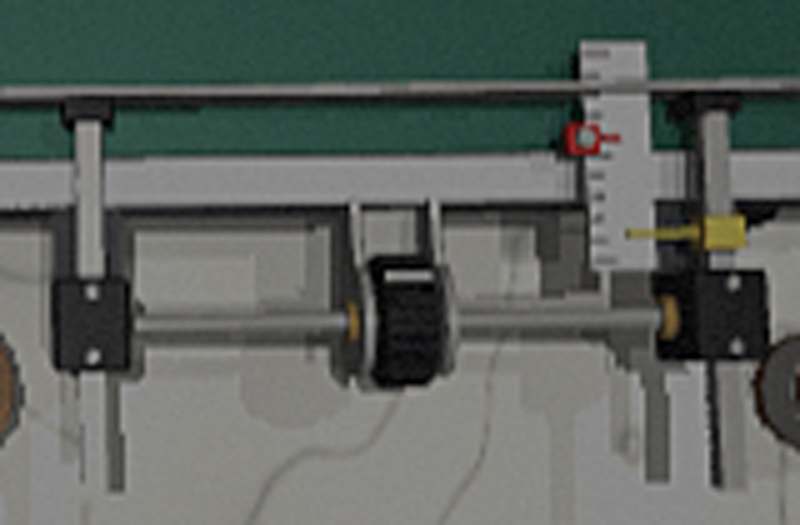

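View pics/scenec.png

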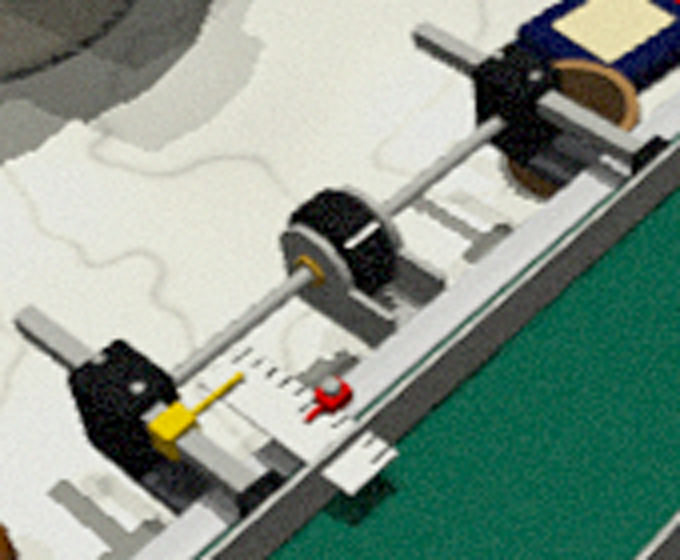

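The top crop shows the housing screw midpoints at (92,324) and (735,314), the pointer tip at (628,233) and the red tip at (619,138). In the scene crop they are the near screw midpoint (118,371), pointer tip (242,376) and red tip (308,420).

```bash
cat > h.py <<'E'
import numpy as np
from scipy.optimize import least_squares
from scipy.spatial.transform import Rotation as R
def proj(P,K,E):
    p=np.linalg.inv(E)@np.r_[P,1]; return (K@(p[:3]/p[2]))[:2]
def conv(x,y,t,p): c,s=np.cos(t),np.sin(t); return np.array([x+c*p[0]-s*p[1],y+s*p[0]+c*p[1],p[2]])
E
python3 - <<'E'
from h import *
T=np.load("top0.npz");S=np.load("scene0.npz")
ct=lambda u,v:((u+.5)/5-.5+250,(v+.5)/5-.5+160)
cs=lambda u,v:((u+.5)/4-.5+90,(v+.5)/4-.5+145)
def pts(p):
    tr,m=p[3],p[4]
    A=(-.185,.15,.155);B=(-.185,-.15,.155);P=(-.153+tr,-.106,.146);M=(m,-.105,.144)
    return [(T,A,ct(92,324)),(T,B,ct(735,314.5)),(T,P,ct(628,233)),(T,M,ct(619,138)),(S,B,cs(118,371)),(S,P,cs(242,376)),(S,M,cs(308,420))]
def f(p):
    return np.concatenate([proj(conv(*p[:3],P),C["K"],C["extrinsics"])-uv for C,P,uv in pts(p)])
r=least_squares(f,[.6,0,0,0,-.1]);print(r.x,np.round(r.fun.reshape(-1,2),2))
x=r.x;print("gap",x[4]+.153-x[3])
for n,q in dict(top=(-.185,0,.1565),hp=(-.185,.15,.155),hm=(-.185,-.15,.155)).items(): print(n,conv(*x[:3],q))
E
```

```text
[ 0.69658532 -0.0895738   0.00205201  0.00925713 -0.09809905] [[-0.04  0.01]
 [-0.43  0.2 ]
 [ 0.12 -0.61]
 [ 0.28 -0.59]
 [-0.27  0.67]
 [-0.02 -1.03]
 [-0.39 -0.41]]
gap 0.045643817092667446
top [ 0.51158571 -0.08995342  0.1565    ]
hp [0.51127791 0.06004626 0.155     ]
hm [ 0.51189351 -0.2399531   0.155     ]
```

The fit holds to within 1 px: yaw is about 0, the wheel top is at (0.512, -0.090, 0.1565), and the gap is about 45.6 mm, or roughly 4.6 rad. I'll shut the fingers and turn to yaw 90 first.

```bash
python3 -m handwheel '[{"az":-7.7,"jaw":-1},{"az":-7.7,"jaw":-1},{"az":-7.7,"jaw":-1},{"az":-7.7,"jaw":-1},{"az":-7.7,"jaw":-1},{"az":-7.7,"jaw":-1},{"az":-7.7,"jaw":-1},{"az":-7.7,"jaw":-1},{"az":-7.7,"jaw":-1},{"az":-7.7,"jaw":-1}]' 20
```

```text
$[0]: bad value
```

```bash
python3 -m handwheel '[{"tx":0,"ty":0,"tz":0,"ax":0,"ay":0,"az":-7.7,"jaw":-1},{"tx":0,"ty":0,"tz":0,"ax":0,"ay":0,"az":-7.7,"jaw":-1},{"tx":0,"ty":0,"tz":0,"ax":0,"ay":0,"az":-7.7,"jaw":-1},{"tx":0,"ty":0,"tz":0,"ax":0,"ay":0,"az":-7.7,"jaw":-1},{"tx":0,"ty":0,"tz":0,"ax":0,"ay":0,"az":-7.7,"jaw":-1},{"tx":0,"ty":0,"tz":0,"ax":0,"ay":0,"az":-7.7,"jaw":-1},{"tx":0,"ty":0,"tz":0,"ax":0,"ay":0,"az":-7.7,"jaw":-1},{"tx":0,"ty":0,"tz":0,"ax":0,"ay":0,"az":-7.7,"jaw":-1},{"tx":0,"ty":0,"tz":0,"ax":0,"ay":0,"az":-7.7,"jaw":-1},{"tx":0,"ty":0,"tz":0,"ax":0,"ay":0,"az":-7.7,"jaw":-1}]' 20
```

```text
time: 1.4
ee_pos: [0.1231, -0.5359, 0.231]
tcp_rot: [-180.0, -0.0, 90.2]
wrist_force: [-0.8, 0.4, -0.0]
opening: 0.0001
grasp_force: 0.0
```

```bash
python3 -m handwheel '[{"tx":0.0446,"ty":0.037,"tz":0,"ax":0,"ay":0,"az":0,"jaw":-1},{"tx":0.0446,"ty":0.037,"tz":0,"ax":0,"ay":0,"az":0,"jaw":-1},{"tx":0.0446,"ty":0.037,"tz":0,"ax":0,"ay":0,"az":0,"jaw":-1},{"tx":0.0446,"ty":0.037,"tz":0,"ax":0,"ay":0,"az":0,"jaw":-1},{"tx":0.0446,"ty":0.037,"tz":0,"ax":0,"ay":0,"az":0,"jaw":-1},{"tx":0.0446,"ty":0.037,"tz":0,"ax":0,"ay":0,"az":0,"jaw":-1},{"tx":0.0446,"ty":0.037,"tz":0,"ax":0,"ay":0,"az":0,"jaw":-1},{"tx":0.0446,"ty":0.037,"tz":0,"ax":0,"ay":0,"az":0,"jaw":-1},{"tx":0.0446,"ty":0.037,"tz":0,"ax":0,"ay":0,"az":0,"jaw":-1},{"tx":0.0446,"ty":0.037,"tz":0,"ax":0,"ay":0,"az":0,"jaw":-1}]'
```

```text
time: 2.65
ee_pos: [0.4946, -0.0887, 0.2312]
tcp_rot: [180.0, 0.0, 89.9]
wrist_force: [0.7, -1.1, 0.3]
opening: 0.0
grasp_force: 0.0
```

```bash
python3 -m handwheel '[{"tx":-0.0013,"ty":0,"tz":0.012,"ax":0,"ay":0,"az":0,"jaw":-1},{"tx":0,"ty":0,"tz":0.012,"ax":0,"ay":0,"az":0,"jaw":-1},{"tx":0,"ty":0,"tz":0.012,"ax":0,"ay":0,"az":0,"jaw":-1},{"tx":0,"ty":0,"tz":0.012,"ax":0,"ay":0,"az":0,"jaw":-1},{"tx":0,"ty":0,"tz":0.012,"ax":0,"ay":0,"az":0,"jaw":-1},{"tx":0,"ty":0,"tz":0.011,"ax":0,"ay":0,"az":0,"jaw":-1},{"tx":0,"ty":0,"tz":0.003,"ax":0,"ay":0,"az":0,"jaw":-1},{"tx":0,"ty":0,"tz":0.001,"ax":0,"ay":0,"az":0,"jaw":-1},{"tx":0,"ty":0,"tz":0,"ax":0,"ay":0,"az":0,"jaw":-1},{"tx":0,"ty":0,"tz":0,"ax":0,"ay":0,"az":0,"jaw":-1}]'; python3 - <<'E'
from workcell import telemetry, optics
import cv2
a=optics.camera("scene")["color"][145:285,90:260,::-1]; a=cv2.convertScaleAbs(a,alpha=1.5);cv2.imwrite("pics/scene1.png",cv2.resize(a,None,fx=4,fy=4,interpolation=cv2.INTER_CUBIC))
E
```

```text
time: 3.9
ee_pos: [0.4938, -0.0917, 0.1566]
tcp_rot: [180.0, 0.0, 89.9]
wrist_force: [0.8, -0.1, 0.6]
opening: -0.0001
grasp_force: 0.0
```

View pics/scene1.png

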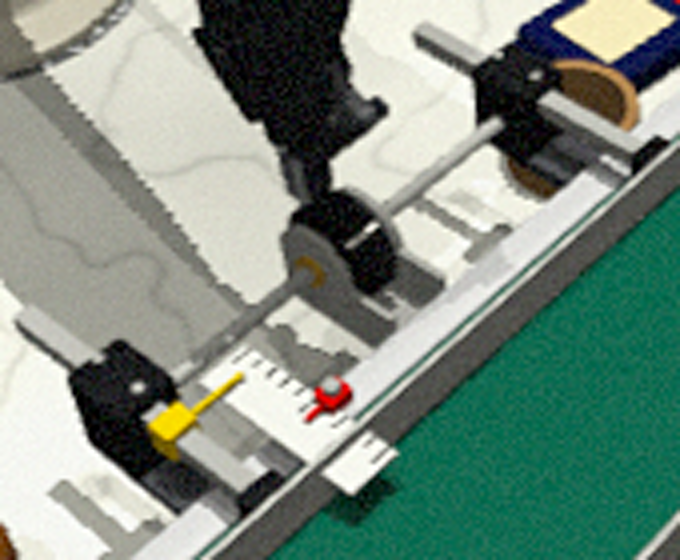

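The fingertip stands at about (310,195) in the crop, just behind the wheel top. I'll try a first stroke.

```bash
python3 -m handwheel '[{"tx":0,"ty":0,"tz":0.0015,"ax":0,"ay":0,"az":0,"jaw":-1},{"tx":0,"ty":0.004,"tz":0,"ax":0,"ay":0,"az":0,"jaw":-1},{"tx":0,"ty":0.004,"tz":0,"ax":0,"ay":0,"az":0,"jaw":-1},{"tx":0,"ty":0.004,"tz":0,"ax":0,"ay":0,"az":0,"jaw":-1},{"tx":0,"ty":0.004,"tz":0,"ax":0,"ay":0,"az":0,"jaw":-1},{"tx":0,"ty":0.004,"tz":0,"ax":0,"ay":0,"az":0,"jaw":-1},{"tx":0,"ty":0,"tz":0,"ax":0,"ay":0,"az":0,"jaw":-1},{"tx":0,"ty":0,"tz":0,"ax":0,"ay":0,"az":0,"jaw":-1},{"tx":0,"ty":0,"tz":0,"ax":0,"ay":0,"az":0,"jaw":-1},{"tx":0,"ty":0,"tz":0,"ax":0,"ay":0,"az":0,"jaw":-1}]'; cat > m.py <<'E'
# rail travel since start from the yellow pointer's shift, and red mark, in the scene view
from h import *
from workcell import optics
import cv2
c=optics.camera("scene");K,E=c["K"],c["extrinsics"]
def tip(img):
    h=cv2.cvtColor(img,cv2.COLOR_RGB2HSV).astype(int)
    m=(abs(h[...,0]-27)<6)&(h[...,1]>150)&(h[...,2]>70); m[:,:100]=0;m[:200]=0;m[:,200:]=0;m[285:]=0
    v,u=np.nonzero(m); return np.array([u.mean(),v.mean()]),len(u)
X=[0.6966,-0.0896,0.002]
p=lambda t:proj(conv(*X,(-.144+t,-.12,.146)),K,E)-proj(conv(*X,(-.144,-.12,.146)),K,E)
a,na=tip(np.load("scene0.npz")["color"]);b,nb=tip(c["color"])
r=least_squares(lambda t:p(t[0])-(b-a),[.005]);print("px",a,b,na,nb,"travel mm",1e3*r.x,"res",r.fun)
im=cv2.convertScaleAbs(c["color"][145:285,90:260,::-1],alpha=1.5);cv2.imwrite("pics/last.png",cv2.resize(im,None,fx=4,fy=4,interpolation=cv2.INTER_CUBIC))
E
python3 m.py
```

```text
time: 5.2
ee_pos: [0.5149, -0.0917, 0.1562]
tcp_rot: [179.8, 0.0, 89.9]
wrist_force: [1.3, 0.9, 7.7]
opening: 0.0002
grasp_force: 3.9
px [137.23 246.29] [136.71794872 250.68376068] 100 117 travel mm [5.2562139] res [ 2.27790402 -3.0934517 ]
```

View pics/last.png

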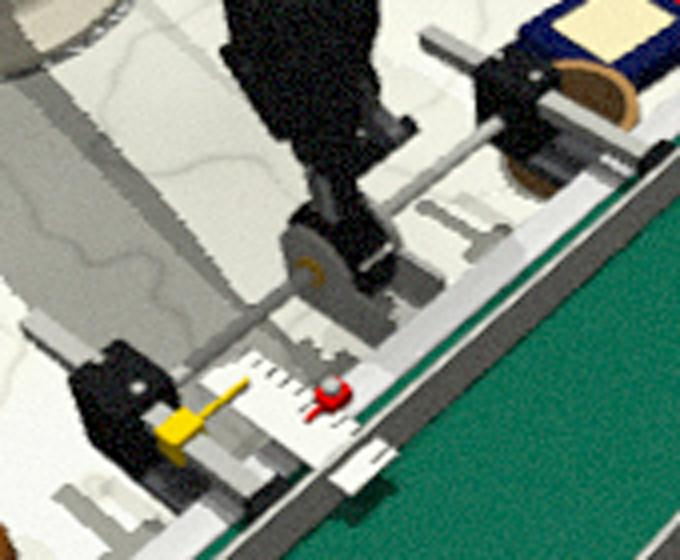

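The wheel turned with 7.7 N of press, and the pointer is now at (248,381) in the crop, about 5–6 mm on. I'll continue with combined cycles and restrict the yellow mask.

```bash
python3 -m handwheel '[{"tx":0,"ty":0.004,"tz":0,"ax":0,"ay":0,"az":0,"jaw":-1},{"tx":0,"ty":0.004,"tz":0,"ax":0,"ay":0,"az":0,"jaw":-1},{"tx":0,"ty":0.004,"tz":0,"ax":0,"ay":0,"az":0,"jaw":-1},{"tx":0,"ty":0,"tz":-0.012,"ax":0,"ay":0,"az":0,"jaw":-1},{"tx":0,"ty":-0.036,"tz":0,"ax":0,"ay":0,"az":0,"jaw":-1},{"tx":0.0015,"ty":0,"tz":0.012,"ax":0,"ay":0,"az":0,"jaw":-1},{"tx":0,"ty":0.004,"tz":0,"ax":0,"ay":0,"az":0,"jaw":-1},{"tx":0,"ty":0.004,"tz":0,"ax":0,"ay":0,"az":0,"jaw":-1},{"tx":0,"ty":0.004,"tz":0,"ax":0,"ay":0,"az":0,"jaw":-1},{"tx":0,"ty":0.004,"tz":0,"ax":0,"ay":0,"az":0,"jaw":-1}]'; sed -i 's/m\[:,:100\].*$/m[:,:122]=0;m[:230]=0;m[:,182:]=0;m[275:]=0/' m.py; python3 m.py
```

```text
time: 6.5
ee_pos: [0.5064, -0.0903, 0.1557]
tcp_rot: [180.0, 0.0, 89.9]
wrist_force: [-4.3, 1.4, 9.9]
opening: 0.0
grasp_force: 5.6
px [135.27659574 248.54255319] [138.76785714 252.13392857] 94 112 travel mm [11.8035962] res [ 0.48727294 -0.66172907]
```

```bash
python3 -m handwheel '[{"tx":0,"ty":0.004,"tz":0,"ax":0,"ay":0,"az":0,"jaw":-1},{"tx":0,"ty":0.004,"tz":0,"ax":0,"ay":0,"az":0,"jaw":-1},{"tx":0,"ty":0.004,"tz":0,"ax":0,"ay":0,"az":0,"jaw":-1},{"tx":0,"ty":0.004,"tz":0,"ax":0,"ay":0,"az":0,"jaw":-1},{"tx":0,"ty":0,"tz":-0.012,"ax":0,"ay":0,"az":0,"jaw":-1},{"tx":0,"ty":-0.03,"tz":0,"ax":0,"ay":0,"az":0,"jaw":-1},{"tx":0,"ty":0,"tz":0.012,"ax":0,"ay":0,"az":0,"jaw":-1},{"tx":0,"ty":0.004,"tz":0,"ax":0,"ay":0,"az":0,"jaw":-1},{"tx":0,"ty":0.004,"tz":0,"ax":0,"ay":0,"az":0,"jaw":-1},{"tx":0,"ty":0.004,"tz":0,"ax":0,"ay":0,"az":0,"jaw":-1}]'
python3 -m handwheel '[{"tx":0,"ty":0.004,"tz":0,"ax":0,"ay":0,"az":0,"jaw":-1},{"tx":0,"ty":0.004,"tz":0,"ax":0,"ay":0,"az":0,"jaw":-1},{"tx":0,"ty":0.004,"tz":0,"ax":0,"ay":0,"az":0,"jaw":-1},{"tx":0,"ty":0.004,"tz":0,"ax":0,"ay":0,"az":0,"jaw":-1},{"tx":0,"ty":0,"tz":-0.012,"ax":0,"ay":0,"az":0,"jaw":-1},{"tx":0,"ty":-0.028,"tz":0,"ax":0,"ay":0,"az":0,"jaw":-1},{"tx":0,"ty":0,"tz":0.012,"ax":0,"ay":0,"az":0,"jaw":-1},{"tx":0,"ty":0.004,"tz":0,"ax":0,"ay":0,"az":0,"jaw":-1},{"tx":0,"ty":0.004,"tz":0,"ax":0,"ay":0,"az":0,"jaw":-1},{"tx":0,"ty":0.004,"tz":0,"ax":0,"ay":0,"az":0,"jaw":-1}]'; python3 m.py
```

```text
time: 7.8
ee_pos: [0.5046, -0.0903, 0.1556]
tcp_rot: [179.9, 0.0, 89.9]
wrist_force: [-3.1, 0.5, 7.5]
opening: -0.0001
grasp_force: 3.9
time: 9.05
ee_pos: [0.5042, -0.0902, 0.1553]
tcp_rot: [180.0, 0.0, 89.9]
wrist_force: [-3.7, 0.2, 8.2]
opening: 0.0
grasp_force: 4.8
px [135.27659574 248.54255319] [144.03389831 256.23728814] 94 118 travel mm [27.52727222] res [ 0.59500872 -0.80803701]
```

```bash
python3 -m handwheel '[{"tx":0,"ty":0.004,"tz":0,"ax":0,"ay":0,"az":0,"jaw":-1},{"tx":0,"ty":0.004,"tz":0,"ax":0,"ay":0,"az":0,"jaw":-1},{"tx":0,"ty":0.004,"tz":0,"ax":0,"ay":0,"az":0,"jaw":-1},{"tx":0,"ty":0.004,"tz":0,"ax":0,"ay":0,"az":0,"jaw":-1},{"tx":0,"ty":0,"tz":-0.012,"ax":0,"ay":0,"az":0,"jaw":-1},{"tx":0,"ty":-0.028,"tz":0,"ax":0,"ay":0,"az":0,"jaw":-1},{"tx":0,"ty":0,"tz":0.012,"ax":0,"ay":0,"az":0,"jaw":-1},{"tx":0,"ty":0.004,"tz":0,"ax":0,"ay":0,"az":0,"jaw":-1},{"tx":0,"ty":0.004,"tz":0,"ax":0,"ay":0,"az":0,"jaw":-1},{"tx":0,"ty":0.004,"tz":0,"ax":0,"ay":0,"az":0,"jaw":-1}]'
python3 -m handwheel '[{"tx":0,"ty":0.004,"tz":0,"ax":0,"ay":0,"az":0,"jaw":-1},{"tx":0,"ty":0.004,"tz":0,"ax":0,"ay":0,"az":0,"jaw":-1},{"tx":0,"ty":0.004,"tz":0,"ax":0,"ay":0,"az":0,"jaw":-1},{"tx":0,"ty":0.004,"tz":0,"ax":0,"ay":0,"az":0,"jaw":-1},{"tx":0,"ty":0,"tz":-0.012,"ax":0,"ay":0,"az":0,"jaw":-1},{"tx":0,"ty":-0.028,"tz":0,"ax":0,"ay":0,"az":0,"jaw":-1},{"tx":0,"ty":0,"tz":0,"ax":0,"ay":0,"az":0,"jaw":-1},{"tx":0,"ty":0,"tz":0,"ax":0,"ay":0,"az":0,"jaw":-1},{"tx":0,"ty":0,"tz":0,"ax":0,"ay":0,"az":0,"jaw":-1},{"tx":0,"ty":0,"tz":0,"ax":0,"ay":0,"az":0,"jaw":-1}]'; python3 m.py; python3 - <<'E'
from workcell import optics
import cv2
a=[cv2.resize(optics.camera("top")["color"][175:220,355:412,::-1],None,fx=7,fy=7,interpolation=cv2.INTER_CUBIC),
cv2.resize(optics.camera("scene")["color"][225:265,125:182,::-1],None,fx=7,fy=7,interpolation=cv2.INTER_CUBIC)]
cv2.imwrite("pics/pair.png",cv2.convertScaleAbs(cv2.vconcat(a),alpha=1.4))
E
```

```text
time: 10.35
ee_pos: [0.5048, -0.0903, 0.156]
tcp_rot: [179.9, 0.0, 89.9]
wrist_force: [-2.1, 0.6, 10.0]
opening: -0.0001
grasp_force: 4.9
time: 11.6
ee_pos: [0.4919, -0.0902, 0.1666]
tcp_rot: [-180.0, -0.0, 89.9]
wrist_force: [-0.1, -0.7, 0.6]
opening: 0.0002
grasp_force: 0.0
px [135.27659574 248.54255319] [148.85950413 259.92561983] 94 121 travel mm [41.62100451] res [ 0.65943474 -0.89552917]
```

View pics/pair.png

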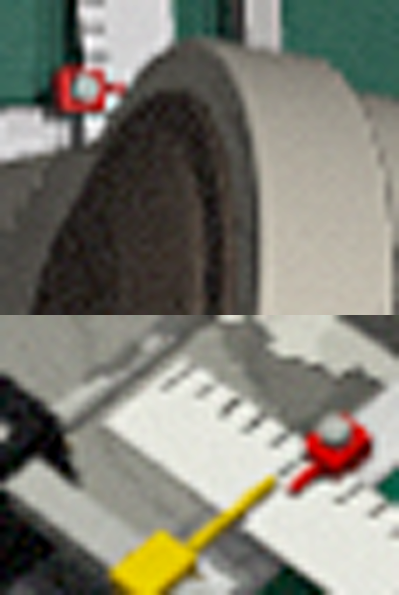

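Pair crop: the arm hides the pointer in the top view. In the scene half the pointer tip is at (274,480) and the red tip at (294,489), so a small gap is left.

```bash
cat > g.py <<'E'
import sys
from h import *
S=np.load("scene0.npz");K,E=S["K"],S["extrinsics"]
def ray(u,v,z):
    d=E[:3,:3]@np.linalg.solve(K,[u,v,1]);o=E[:3,3];return o+d*(z-o[2])/d[2]
c=lambda u,v:(125+(u+.5)/7-.5,225+(v-315+.5)/7-.5)
a=list(map(float,sys.argv[1:]))
p=ray(*c(*a[:2]),.146);m=ray(*c(*a[2:]),.144);print(p-m)
E
python3 g.py 274 480 294 489
# start picture for comparison, tips from the 4x crop
python3 - <<'E'
from g import *
E
python3 - <<'E'
from h import *
S=np.load("scene0.npz");K,E=S["K"],S["extrinsics"]
X=[0.6966,-0.0896,0.002]
for x in (-.10,-.0974): print(proj(conv(*X,(x,-.106,.146)),K,E),proj(conv(*X,(x,-.105,.144)),K,E))
E
```

```text
[-0.00543597 -0.00225319  0.002     ]
[165.06724893 248.44661464] [165.56501338 248.74503651]
[165.97774044 249.10615721] [166.47407064 249.40345839]Traceback (most recent call last):
  File "<stdin>", line 1, in <module>
  File "g.py", line 8, in <module>
    p=ray(*c(*a[:2]),.146);m=ray(*c(*a[2:]),.144);print(p-m)
           ~^^^^^^^^
TypeError: <lambda>() missing 2 required positional arguments: 'u' and 'v'
```

```bash
python3 -m handwheel '[{"tx":0,"ty":0.004,"tz":0,"ax":0,"ay":0,"az":0,"jaw":-1},{"tx":0,"ty":0,"tz":0.012,"ax":0,"ay":0,"az":0,"jaw":-1},{"tx":0,"ty":0.004,"tz":0,"ax":0,"ay":0,"az":0,"jaw":-1},{"tx":0,"ty":0.004,"tz":0,"ax":0,"ay":0,"az":0,"jaw":-1},{"tx":0,"ty":0.004,"tz":0,"ax":0,"ay":0,"az":0,"jaw":-1},{"tx":0,"ty":0.004,"tz":0,"ax":0,"ay":0,"az":0,"jaw":-1},{"tx":0,"ty":0,"tz":0,"ax":0,"ay":0,"az":0,"jaw":-1},{"tx":0,"ty":0,"tz":-0.02,"ax":0,"ay":0,"az":0,"jaw":-1},{"tx":0.02,"ty":-0.04,"tz":-0.03,"ax":0,"ay":0,"az":0,"jaw":-1},{"tx":0.02,"ty":-0.04,"tz":-0.03,"ax":0,"ay":0,"az":0,"jaw":-1}]'; python3 -m handwheel '[{"tx":0.03,"ty":-0.03,"tz":0,"ax":0,"ay":0,"az":0,"jaw":-1},{"tx":0.03,"ty":-0.03,"tz":0,"ax":0,"ay":0,"az":0,"jaw":-1},{"tx":0.05,"ty":0,"tz":0,"ax":0,"ay":0,"az":0,"jaw":-1},{"tx":0.05,"ty":0,"tz":0,"ax":0,"ay":0,"az":0,"jaw":-1},{"tx":0,"ty":0,"tz":0,"ax":0,"ay":0,"az":0,"jaw":-1},{"tx":0,"ty":0,"tz":0,"ax":0,"ay":0,"az":0,"jaw":-1},{"tx":0,"ty":0,"tz":0,"ax":0,"ay":0,"az":0,"jaw":-1},{"tx":0,"ty":0,"tz":0,"ax":0,"ay":0,"az":0,"jaw":-1},{"tx":0,"ty":0,"tz":0,"ax":0,"ay":0,"az":0,"jaw":-1},{"tx":0,"ty":0,"tz":0,"ax":0,"ay":0,"az":0,"jaw":-1}]';python3 m.py; python3 - <<'E'
from workcell import optics
import cv2
a=[cv2.resize(optics.camera("top")["color"][175:220,355:412,::-1],None,fx=7,fy=7,interpolation=cv2.INTER_CUBIC),
cv2.resize(optics.camera("scene")["color"][225:265,125:182,::-1],None,fx=7,fy=7,interpolation=cv2.INTER_CUBIC)]
cv2.imwrite("pics/pair2.png",cv2.convertScaleAbs(cv2.vconcat(a),alpha=1.4))
E
```

```text
time: 13.0
ee_pos: [0.4305, -0.0498, 0.2345]
tcp_rot: [-179.9, -0.0, 89.9]
wrist_force: [-0.2, -0.1, 1.3]
opening: -0.0001
grasp_force: 0.0
time: 14.25
ee_pos: [0.3719, 0.1096, 0.2348]
tcp_rot: [180.0, -0.0, 89.9]
wrist_force: [0.5, -0.5, 0.5]
opening: -0.0002
grasp_force: 0.0
px [135.27659574 248.54255319] [151.22429907 260.28971963] 94 107 travel mm [46.49410501] res [ 0.00184515 -0.00250576]
```

View pics/pair2.png

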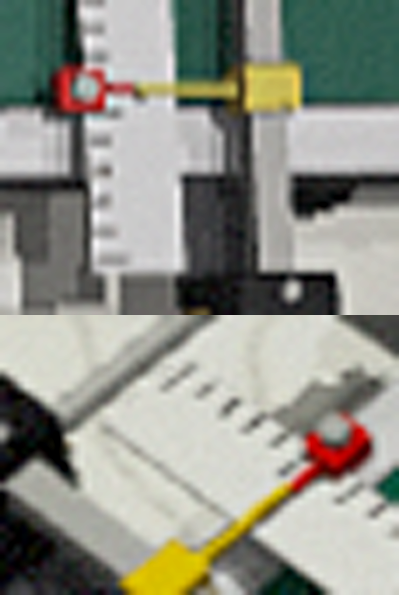

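The top half shows the red line at row 88 and the pointer at row 90, which is within 1 mm at about 3 px/mm. The scene half shows the two tips in line at (290,490). The hand is clear, so I'm handing in.

```bash
python3 -c "
from workcell import workorder
print(workorder.job_done())"
```

```text
the job is handed in; nothing more can be done
None
```

The near rail was closed in by the wheel alone until the pointer stood within about 1 mm of the red mark in the last pictures; the hand was then taken clear and the job handed in at about 14.5 s, though no verdict came back.

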